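Edge the tasting plank off its bench and set it on the stand

ROBOT

A 6-joint arm with a two-finger parallel gripper is mounted at the origin on a cart in front of the work surface, level with it; the furniture and walls round the work are solid. World frame = base frame: x ahead of the robot, y to its left, z up, the work surface at z = 0. Lengths are in m, angles in degrees, forces in N, time in s.
With the tool pointing down it reaches from about 0.25 to 0.725 m from the base axis. Payload 9.7 kg.
Tool frame: the origin (TCP) lies between the finger pads; the fingertips stand 11 mm ahead of it and the grasp point (between the pads) lies 8 mm behind it; y points along the fingers, x is the direction in which the jaws open and shut, and the axes are right-handed (so a half turn about y gives the same grasp; the last joint's range is limited). The gripper opens to 85 mm and grips with 20 to 120 N. Pads are 22 mm wide; open, the fingers measure 114 mm over their backs; the gripper's body (76 mm by 85 mm) begins 54 mm behind the grasp point. The pads swing forward as they close: fully open they stand 13 mm farther back than shut.
Start: joints at [65.26, 4.979, 10.078, 95.1, 0, 90], TCP at [0.23, 0.5, 0.242] pointing down, gripper open.
Joint ranges: [-179.16, 179.16], [-48.56, 103.87], [-65.8, 70.77], [-126.05, 130.52], [-82.76, 87.17], [-180, 180]. Speed limits (degrees/s): [127.2, 127.2, 147.25, 180, 180, 180].

INTERFACE

Orientations are given as [roll, pitch, yaw] about the fixed x, y, z axes, in that order (R = Rz(yaw) Ry(pitch) Rx(roll)).
In Python, from workcell import bot, vision gives the robot as it stands. The module is installed in compiled form; this text tells all that it offers.
- The arm moves only by the shell command python3 -m crank 'ROWS' [OPENING] [FORCE]. ROWS is text: rows parted by semicolons, each of 6 numbers parted by spaces: the shift along the tool's x, y, z in m, then the turn, a rotation vector about the tool's x, y, z in rad. A call has 1 to 8 rows; each row is the pose to reach, as a shift and turn from the pose commanded when the call began, along the tool's axes at that moment; what a row does not reach only later rows make up. A row lasts 1/10 s, in which the tool goes at most 50 mm and 8.59 degrees, less where a joint would pass 70% of its speed; a pose out of reach is approached as far as the arm can. A call with a gripper value outside its range is refused whole. OPENING is the gripper's target within -1 to 1 (shut at 1, half-way at 0, fully open at -1), set as the call begins (- or left out, the last holds). The fingers move at their own pace and stop on an object; FORCE is the grip in N (left out, the last holds). Time passes only in rows, so rows that repeat a pose let the fingers close. It gives the time, the measured TCP pose, the force and the opening at its end, in the units of the state.
- bot.get_obs(): the state, without advancing time (a new reading comes with each control period).
- vision.camera(name): name is "scene" or "top" or "wrist"; returns the picture (384x512x3 uint8, red, green, blue); there is no depth.
- vision.get_calibration(name): a dict with "fx", "fy", "cx", "cy" (pixels), "rvec" (rotation vector, rad) and "tvec" (3), from world to camera coordinates, as OpenCV has them. Camera axes: x right, y down, z forward; pixel columns grow to the right and rows downward; lengths in m; the calibration is good to about 2 mm. A picture is of the moment at which its call begins: read the wrist's pose just before it. get_calibration takes no time and is no camera call; for the wrist camera it gives the pose at the moment of the call.
- bot.job_done(): hands the job in, once; it reports no verdict.
The state is a dict: "time": time; "q": joint angles; "qd": joint speeds; "joint_efforts": joint torques, N m; "ee_pos": TCP position; "tcp_rot": TCP orientation; "wrist_force": force on the tool from outside, world axes, zero at the start; "torque": the same for the moment, N m; "opening": finger opening in m.
Only numpy, scipy, OpenCV 4.12 (cv2) and the standard library are available. Lean on these libraries where they do the work, as an engineer would, in place of code of your own. Each camera call takes 0.05 s, during which the arm holds its last target. There are 200 camera calls.

TASK

Two wooden tasting planks lie sunk in the channels of the low bench. Push the longer one along its channel towards your right until about 60 mm of it overhangs the bench's end while it still rests on the bench; then pinch the overhanging part by its long sides, lift the plank off and lay it flat on the low serving stand, lengthwise in line with the stand and centred, so that both ends stick out equally. Leave the shorter plank where it lies, and let go at the end.

Things in the scene. Friction and masses are not known exactly. Their poses are not given: they have to be found in the camera images.
- bench: low dark wooden bench, fixed, 165 (x) x 240 (y) x 74 mm high; origin centre of underside. Two open-ended channels along its y, centred at x = -40 and +40 mm, 55 mm wide, floor 60 mm up, ribs beside them 14 mm higher (middle rib 25 mm wide). Its -y end (y = -120 mm), towards the robot's right, is where the plank is to overhang; turned up to 17 degrees
- long_plank: the longer light wooden plank, 50 (x) x 180 (y) x 14 mm thick, 0.12 kg, three round cork spots on top; loose in one of the channels, top flush with the ribs, its -y end 15 to 45 mm inside the bench's -y end, so its sides cannot be gripped there. Origin: centre of underside; y along its length and the channel, -y to the right
- short_plank: the shorter light wooden plank, 50 (x) x 120 (y) x 14 mm thick, two round cork spots, in the other channel; to be left alone. Origin: centre of underside
- stand: low dark wooden serving stand, fixed, at the robot's right: flat top 110 (x) x 80 (y) mm, 45 mm above the table, on two feet; origin centre of underside. The plank is to lie with its length along the stand's y, each end sticking out 50 mm; turned up to 17 degrees
Mind the look-alikes: they are no part of the job. What is shaped like the stand but yellow is not meant.

How it is judged:
By the outcome, as a careful person would: the job done as asked, in the order asked, and still so for the second after the job is handed in, with the robot touching nothing.
It also fails if it takes over 48 s, if anything falls off the work surface, if the arm or the gripper's body presses on something with over 40 N, if the wrist force passes 120 N, or if a joint passes its speed limit or range.

## Working session

There is one attempt and no reset: what is moved stays moved. The work goes in short steps, Python scripts to look and compute and a shell command to move; the robot and the scene stay as the last step left them, time stands still between calls to the robot, and variables do not carry over. Pictures are saved under pics/ and viewed, about 8 in all and at most 12, crops included, and the job is handed in when it is done.

```bash
mkdir -p pics; ls
python3 - <<'E'
from workcell import bot, vision
import cv2
o=bot.get_obs(); print({k:o[k] for k in ("time","ee_pos","tcp_rot","opening","wrist_force")})
for n in ("top","scene"):
    im=vision.camera(n); cv2.imwrite(f"pics/{n}0.png",im[:,:,::-1]); print(n,vision.get_calibration(n))
a=cv2.imread("pics/top0.png");b=cv2.imread("pics/scene0.png")
E
```

```text
pics
{'time': 0.0, 'ee_pos': array([0.23007219, 0.49933039, 0.24156407]), 'tcp_rot': array([-8.99985106e+01,  7.71431578e-02,  6.52606092e+01]), 'opening': 0.08529362839180069, 'wrist_force': array([-0.75966956, -0.25771604,  0.20460896])}
top {'fx': 377.0564972412779, 'fy': 377.0564972412779, 'cx': 257.83459295136873, 'cy': 198.72424383352342, 'rvec': array([ 2.14774737, -2.15308137,  0.13578855]), 'tvec': array([-0.00864735,  0.6733495 ,  0.81694635])}
scene {'fx': 443.64516683246586, 'fy': 443.64516683246586, 'cx': 251.70931424441548, 'cy': 192.27622425300157, 'rvec': array([ 1.94516303, -0.75338308,  0.4766249 ]), 'tvec': array([-0.48599127,  0.26194   ,  0.7537329 ])}
```

View pics/top0.png

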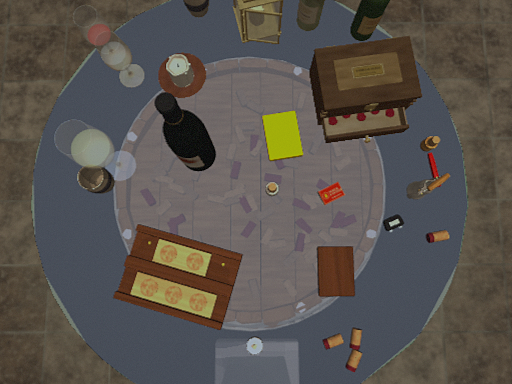

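View pics/scene0.png

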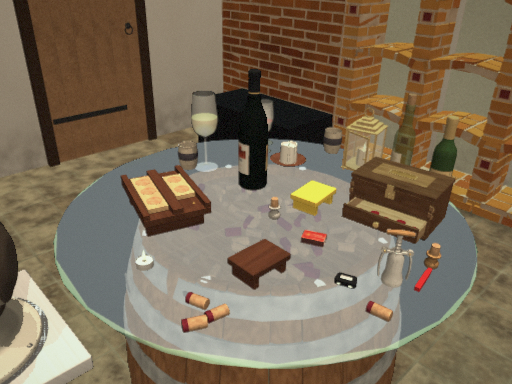

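The top view shows the bench at lower left. Its long plank, with three spots, is in the near channel at about (172,295), and the short one is at (181,257). There are two stand-shaped things: brown at (336,271) and yellow at (282,135). The brown one fits the description, since the yellow is excluded and it stands at the robot's right. I'll measure all of these and confirm in one enlarged crop.

```bash
cat > h.py <<'E'
import cv2, numpy as np
from scipy.spatial.transform import Rotation as Ro
from workcell import bot, vision
def ray(cal,px,z):
    R=cv2.Rodrigues(np.array(cal["rvec"]))[0]; t=np.array(cal["tvec"]); c=-R.T@t
    px=np.atleast_2d(px).astype(float)
    d=np.c_[(px[:,0]-cal["cx"])/cal["fx"],(px[:,1]-cal["cy"])/cal["fy"],np.ones(len(px))]@R
    return c+d*((z-c[2])/d[:,2])[:,None]
def rect(mask,cal,z):
    """min-area rectangle in the world plane: centre, (short,long), yaw of long axis from +y, deg"""
    cs,_=cv2.findContours(mask,cv2.RETR_EXTERNAL,cv2.CHAIN_APPROX_NONE)
    c=max(cs,key=cv2.contourArea)[:,0]
    p=ray(cal,c,z)[:,:2]
    r=cv2.minAreaRect((p*1000).astype(np.float32)); b=cv2.boxPoints(r)
    e=[b[1]-b[0],b[2]-b[1]]; e.sort(key=np.linalg.norm)
    L=e[1] if e[1][1]>0 else -e[1]
    return np.array(r[0])/1000,[round(float(np.linalg.norm(v)),1) for v in e],np.degrees(np.arctan2(-L[0],L[1]))
def win(m,x0,y0,x1,y1):
    o=np.zeros_like(m); o[y0:y1,x0:x1]=m[y0:y1,x0:x1]; return o
def planks(hsv):
    return cv2.morphologyEx(cv2.inRange(hsv,(15,40,110),(35,200,255)),cv2.MORPH_CLOSE,np.ones((9,9)))
E
python3 - <<'E'
from h import *
im=cv2.imread("pics/top0.png"); cal=vision.get_calibration("top"); hsv=cv2.cvtColor(im,cv2.COLOR_BGR2HSV)
for p in [(140,290),(172,293),(336,271),(130,270),(282,135),(300,270)]: print(p,hsv[p[1],p[0]])
P=planks(hsv)
print("long",rect(win(P,110,268,235,325),cal,.074)); print("short",rect(win(P,140,230,230,277),cal,.074))
D=cv2.inRange(hsv,(0,90,25),(14,255,160))
D|=planks(hsv)&win(P,110,225,235,325)
D=cv2.morphologyEx(D,cv2.MORPH_CLOSE,np.ones((5,5)))
print("stand",rect(win(D,305,235,365,305),cal,.045)); print("bench",rect(win(D,105,215,250,335),cal,.074))
v=np.hstack([cv2.resize(im[215:335,100:255],None,fx=2.6,fy=2.6,interpolation=2),cv2.resize(im[215:335,290:385],None,fx=2.6,fy=2.6,interpolation=2)])
m=cv2.cvtColor(D|P,cv2.COLOR_GRAY2BGR)
m=np.hstack([cv2.resize(m[215:335,100:255],None,fx=2.6,fy=2.6)[:280],cv2.resize(m[215:335,290:385],None,fx=2.6,fy=2.6)[:280]])
cv2.imwrite("pics/c1.png",np.vstack([v[:],m])[:600])
E
```

```text
(140, 290) [ 25 120 163]
(172, 293) [ 23 127 163]
(336, 271) [ 10 168  85]
(130, 270) [ 10 169  89]
(282, 135) [ 32 240 173]
(300, 270) [  3  21 111]
long (array([0.46403079, 0.17074184]), [49.5, 180.6], np.float32(-16.174316))
short (array([0.54524414, 0.16440681]), [50.0, 140.1], np.float32(-15.874154))
stand (array([ 0.51014575, -0.18280893]), [79.0, 107.3], np.float32(-89.78936))
bench (array([0.50274142, 0.16177901]), [164.3, 239.5], np.float32(-16.23654))
```

View pics/c1.png

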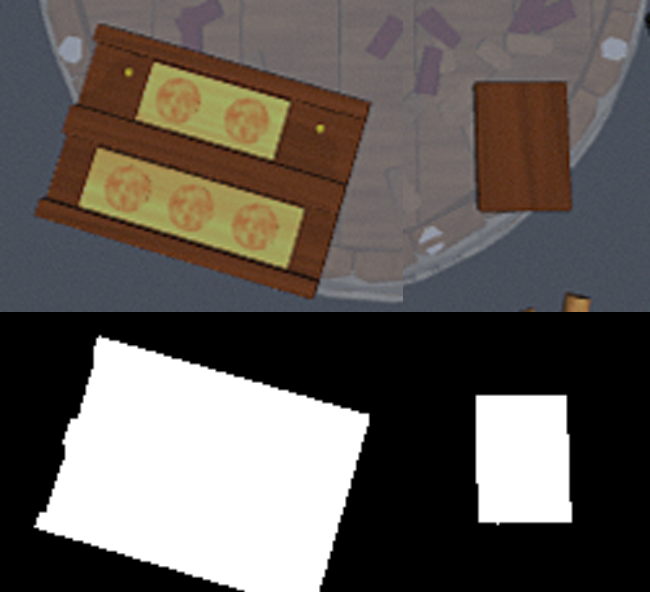

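The enlarged crop confirms both. The long plank has three spots and lies in the near channel, about 28 mm inside the right-hand end. The stand meant is the brown 79×107 mm one at (0.510, -0.183). Next I work out the push start pose.

```bash
cat >> h.py <<'E'
def go(pos,yaw,q=None):
    """print shift + rotvec in tool axes from measured pose to TCP pos with jaw axis at yaw"""
    o=bot.get_obs(); R=Ro.from_euler('xyz',o["tcp_rot"],degrees=True)
    T=Ro.from_euler('xyz',[-90,0,yaw],degrees=True)
    print("t",o["time"],"shift",np.round(R.inv().apply(np.array(pos)-o["ee_pos"]),4),"turn",np.round((R.inv()*T).as_rotvec(),4))
E
python3 - <<'E'
from h import *
im=cv2.imread("pics/top0.png"); cal=vision.get_calibration("top"); hsv=cv2.cvtColor(im,cv2.COLOR_BGR2HSV)
D=cv2.inRange(hsv,(0,90,25),(14,255,160)); m=win(D,305,235,365,305)
ys,xs=np.nonzero(m); p=ray(cal,np.c_[xs,ys],.045)[:,:2]; w,v=np.linalg.eigh(np.cov(p.T)); 
print("stand centroid",p.mean(0),"x-axis yaw",np.degrees(np.arctan(v[1,1]/v[0,1])))
for n,z,px in (("glassbase",0,(125,165)),("bottle",0,(200,160)),("cork",0.03,(272,188)),("candle",.02,(255,345))): print(n,ray(cal,px,z)[0][:2])
C=np.array([.464,.1707]); y=np.array([.2786,.9604])
print("pre",C+.109*y); go([*(C+.109*y),.14],-16.2)
E
```

```text
stand centroid [ 0.51057734 -0.18288385] x-axis yaw 0.7142202348416199
glassbase [0.76308958 0.31357386]
bottle [0.77491212 0.13080083]
cork [ 0.70037386 -0.04331491]
candle [ 0.34679364 -0.00315471]
pre [0.4943674 0.2753836]
t 0.1 shift [-0.0927  0.1017 -0.3338] turn [ 8.0000e-04  1.4217e+00 -1.0000e-03]
```

```bash
R='-0.093 0.102 -0.334 0 1.422 0'; python3 -m crank '-0.012 0.013 -0.042 0 0.15 0;-0.023 0.025 -0.083 0 0.29 0;-0.035 0.038 -0.125 0 0.44 0;-0.046 0.051 -0.167 0 0.58 0;-0.058 0.063 -0.208 0 0.73 0;-0.07 0.076 -0.25 0 0.87 0;-0.081 0.089 -0.292 0 1.02 0;-0.093 0.102 -0.334 0 1.16 0' 1 40; python3 -c "
from h import *
go([.4944,.2754,.14],-16.2)"
```

```text
time: 0.9
ee_pos: [0.4957, 0.2738, 0.1395]
tcp_rot: [-90.0, 0.0, -1.6]
wrist_force: [0.9, 1.1, -0.2]
opening: 0.0004
t 0.9 shift [-0.0013 -0.0005  0.0015] turn [ 1.000e-04  2.556e-01 -2.000e-04]
```

```bash
python3 -m crank '-0.001 0 0.001 0 0.128 0;-0.001 0 0.002 0 0.256 0;-0.001 0 0.002 0 0.256 0;-0.001 0 0.002 0 0.256 0'
python3 - <<'E'
from h import *
go([.4944,.2754,.076],-16.2)
cv2.imwrite("pics/t2.png",cv2.resize(vision.camera("top")[180:340,90:290,::-1],None,fx=3.5,fy=3.5))
E
```

```text
time: 1.3
ee_pos: [0.4935, 0.2773, 0.1401]
tcp_rot: [-90.0, 0.0, -15.6]
wrist_force: [0.6, 0.1, -0.1]
opening: 0.0002
t 1.3 shift [ 0.0014  0.0641 -0.0016] turn [ 0.0003  0.0097 -0.0003]
```

View pics/t2.png

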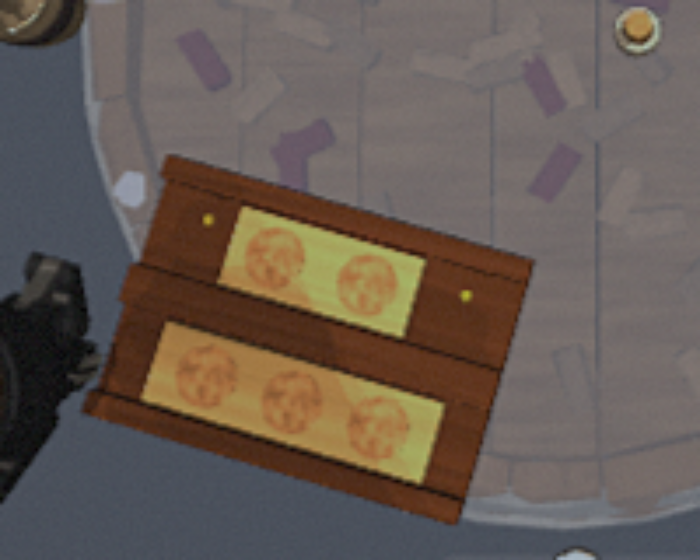

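The view shows the fingers at the left, about crop (85,365), just off the bench's left end. I'll check this against a projection of the fingertip before descending.

Run:
```python
from h import *
c=vision.get_calibration("top"); K=np.array([[c["fx"],0,c["cx"]],[0,c["fy"],c["cy"]],[0,0,1]])
P=np.array([[.4935,.2773,.129],[.4935,.2773,.2],[.4944,.2754,.065],[.464,.1707,.074]])
q=cv2.projectPoints(P,c["rvec"],c["tvec"],K,None)[0][:,0]; print((q-[90,180])*3.5)
```

```text
[[ 84.84607195 358.89608541]
 [ 32.40274368 371.03774635]
 [127.51363681 348.25631417]
 [291.3216906  399.93599668]]
```

The projection agrees with the picture, so I descend into the channel.

```bash
python3 -m crank '0.001 0.02 -0.001 0 0.01 0;0.001 0.04 -0.001 0 0.01 0;0.001 0.054 -0.001 0 0.01 0;0.001 0.06 -0.001 0 0.01 0;0.001 0.064 -0.001 0 0.01 0;0.001 0.064 -0.001 0 0.01 0'; python3 -c "
from h import *
y=np.array([.2786,.9604]);C=np.array([.464,.1707]); go([*(C+.0*y+.013*y),.076],-16.2)"
```

```text
time: 1.95
ee_pos: [0.4943, 0.2762, 0.0764]
tcp_rot: [-90.0, -0.0, -16.4]
wrist_force: [-0.7, 0.8, 0.4]
opening: -0.0
t 1.95 shift [ 0.0006  0.0004 -0.0967] turn [-0.     -0.0036  0.0001]
```

```bash
python3 -m crank '0 0 -0.008 0 0 0;0 0 -0.016 0 0 0;0 0 -0.024 0 0 0;0 0 -0.032 0 0 0;0 0 -0.040 0 0 0;0 0 -0.048 0 0 0;0 0 -0.056 0 0 0;0 0 -0.064 0 0 0';  python3 -m crank '0 0 -0.006 0 0 0;0 0 -0.012 0 0 0;0 0 -0.018 0 0 0;0 0 -0.023 0 0 0;0 0 -0.026 0 0 0;0 0 -0.026 0 0 0'
python3 - <<'E'
from h import *
a=vision.camera("top")[:,:,::-1]; cv2.imwrite("pics/t3f.png",a)
cv2.imwrite("pics/t3.png",cv2.resize(a[180:340,90:290],None,fx=3.5,fy=3.5))
E
```

```text
time: 2.75
ee_pos: [0.476, 0.214, 0.0763]
tcp_rot: [-90.0, -0.0, -16.4]
wrist_force: [0.5, 0.7, 0.4]
opening: 0.0001
time: 3.35
ee_pos: [0.4687, 0.1893, 0.0762]
tcp_rot: [-90.0, 0.0, -16.5]
wrist_force: [-0.6, -0.7, -0.2]
opening: -0.0001
```

View pics/t3.png

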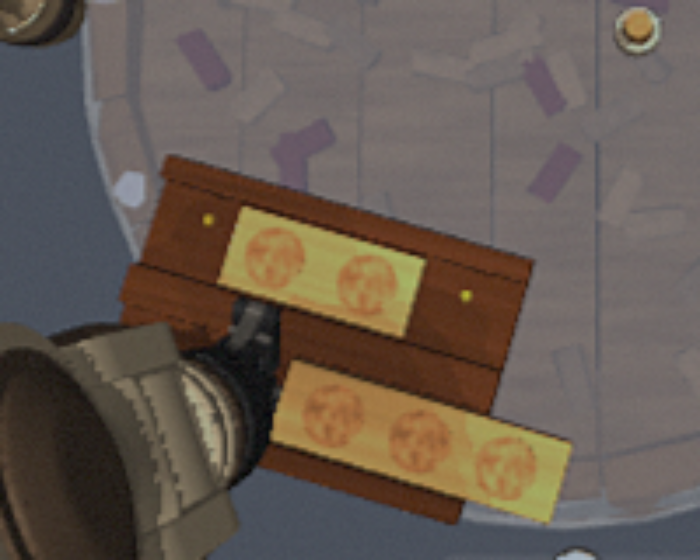

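The plank slid and now overhangs the right end, which is at about crop (560,480). Next I measure it.

Run:
```python
from h import *
im=cv2.imread("pics/t3f.png"); cal=vision.get_calibration("top"); hsv=cv2.cvtColor(im,cv2.COLOR_BGR2HSV)
P=planks(hsv); m=win(P,166,281,260,335); r=rect(m,cal,.074); print(r)
B=np.array([.5027,.1618]); y=np.array([.2786,.9604])
ys,xs=np.nonzero(m); s=(ray(cal,np.c_[xs,ys],.074)[:,:2]-B)@y
print("overhang",-np.percentile(s,.5)-.12, "by centre",-((r[0]-B)@y)+.09-.12, "max end",s.max())
```

```text
(array([0.4401857 , 0.09260637]), [49.6, 180.0], np.float32(-16.32056))
overhang 0.053139967682459766 by centre 0.05387004732421877 max end 0.006142173049164362
```

The overhang is about 54 mm, so I push 6 mm more, then back off and rise.

```bash
python3 -m crank '0 0 -0.003 0 0 0;0 0 -0.006 0 0 0;0 0 -0.007 0 0 0;0 0 -0.007 0 0 0;0 0 0.004 0 0 0;0 0 0.008 0 0 0;0 -0.04 0.008 0 0 0;0 -0.08 0.008 0 0 0'; python3 -m crank '0 -0.03 0.04 0 0 0;0 -0.05 0.09 0 0 0;0 -0.05 0.12 0 0 0;0 -0.05 0.12 0 0 0' -1
python3 - <<'E'
from h import *
im=vision.camera("top")[:,:,::-1]; cv2.imwrite("pics/t4.png",im); cal=vision.get_calibration("top"); hsv=cv2.cvtColor(im,cv2.COLOR_BGR2HSV)
P=planks(hsv); m=win(P,166,281,275,335); r=rect(m,cal,.074); print(r)
B=np.array([.5027,.1618]); y=np.array([.2786,.9604])
print("overhang",-((r[0]-B)@y)+.09-.12,"short",rect(win(P,140,230,230,277),cal,.074))
g=r[0]-y*.060; print("grip",g); go([*g,.16],-16.2)
E
```

```text
time: 4.2
ee_pos: [0.4704, 0.1978, 0.1562]
tcp_rot: [-90.1, 0.1, -16.4]
wrist_force: [1.0, 0.3, 1.9]
opening: -0.0004
time: 4.6
ee_pos: [0.5057, 0.3165, 0.2056]
tcp_rot: [-90.0, 0.0, -16.3]
wrist_force: [-0.7, -1.5, -0.3]
opening: 0.058
(array([0.43836935, 0.08609115]), [49.7, 180.3], np.float32(-16.475626))
overhang 0.06063329900573733 short (array([0.54508551, 0.16431384]), [50.0, 140.5], np.float32(-16.13331))
grip [0.42165335 0.02846715]
t 4.65 shift [ 2.000e-04  4.560e-02 -2.981e-01] turn [ 0.0007 -0.0016 -0.0007]
```

The overhang is 60.6 mm and the short plank hasn't moved. Next I go over the overhang.

```bash
python3 -m crank '0 0 -0.045 0 0 0;0 0 -0.09 0 0 0;0 0 -0.135 0 0 0;0 0 -0.18 0 0 0;0 0 -0.225 0 0 0;0 0.015 -0.265 0 0 0;0 0.03 -0.29 0 0 0;0 0.045 -0.298 0 0 0' -1; python3 -m crank '0 0 0 0 0 0;0 0 0 0 0 0'
python3 - <<'E'
from h import *
go([.4217,.0285,.059],-16.2)
a=vision.camera("scene")[:,:,::-1]; b=vision.camera("top")[:,:,::-1]
cv2.imwrite("pics/s5.png",np.hstack([cv2.resize(a[130:290,90:290],None,fx=2,fy=2),cv2.resize(b[230:390,130:330],None,fx=2,fy=2)]))
E
```

```text
time: 5.45
ee_pos: [0.4195, 0.0243, 0.1609]
tcp_rot: [-90.0, -0.0, -16.6]
wrist_force: [0.9, 0.4, -0.1]
opening: 0.0855
time: 5.65
ee_pos: [0.4205, 0.0266, 0.1616]
tcp_rot: [-90.0, -0.0, -16.5]
wrist_force: [-1.0, -0.1, 0.4]
opening: 0.0853
t 5.65 shift [0.0006 0.1026 0.0022] turn [-0.0001 -0.005   0.    ]Traceback (most recent call last):
  File "<stdin>", line 4, in <module>
    return _nx.concatenate(arrs, 1, dtype=dtype, casting=casting)
           ~~~~~~~~~~~~~~~^^^^^^^^^^^^^^^^^^^^^^^^^^^^^^^^^^^^^^^
ValueError: all the input array dimensions except for the concatenation axis must match exactly, but along dimension 0, the array at index 0 has size 320 and the array at index 1 has size 308
```

Run:
```python
from h import *
a=vision.camera("scene")[:,:,::-1]; b=vision.camera("top")[:,:,::-1]
cv2.imwrite("pics/s5.png",np.hstack([cv2.resize(a[130:284,90:290],None,fx=2,fy=2),cv2.resize(b[230:384,130:330],None,fx=2,fy=2)]))
```

```text
(no output)
```

View pics/s5.png

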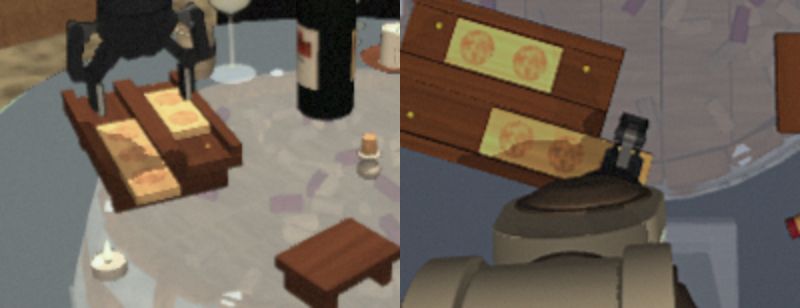

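The gripper is open over the overhang, with the jaws across the plank. The tealight nearby is low and clear of it. I descend, then close at 80 N.

```bash
python3 -m crank '0 0.03 0.001 0 0 0;0 0.06 0.002 0 0 0;0.001 0.08 0.002 0 0 0;0.001 0.095 0.002 0 0 0;0.001 0.102 0.002 0 0 0;0.001 0.102 0.002 0 0 0;0.001 0.102 0.002 0 0 0' ; python3 -c "
from h import *
go([.4217,.0285,.059],-16.2)"; python3 -m crank '0 0 0 0 0 0;0 0 0 0 0 0;0 0 0 0 0 0;0 0 0 0 0 0;0 0 0 0 0 0;0 0 0 0 0 0' 1 80
```

```text
time: 6.55
ee_pos: [0.4227, 0.0285, 0.0601]
tcp_rot: [-90.0, -0.0, -16.4]
wrist_force: [-0.6, 0.5, 0.7]
opening: 0.0854
t 6.55 shift [-0.001   0.0011 -0.0003] turn [-0.0003 -0.0039  0.0009]
time: 7.15
ee_pos: [0.4226, 0.0284, 0.0602]
tcp_rot: [-90.0, -0.1, -16.4]
wrist_force: [-0.9, -0.9, 5.1]
opening: 0.0486
```

Gripped, with an opening of 48.6 mm. I lift it straight up.

```bash
python3 -m crank '0 -0.01 0 0 0 0;0 -0.025 0 0 0 0;0 -0.045 0 0 0 0;0 -0.07 0 0 0 0;0 -0.09 0 0 0 0;0 -0.10 0 0 0 0;0 -0.10 0 0 0 0'
python3 - <<'E'
from h import *
print(bot.get_obs()["opening"],bot.get_obs()["wrist_force"])
a=vision.camera("scene")[:,:,::-1]; b=vision.camera("top")[:,:,::-1]; cv2.imwrite("pics/t6.png",b)
cv2.imwrite("pics/s6.png",np.hstack([cv2.resize(a[130:284,90:290],None,fx=2,fy=2),cv2.resize(b[230:384,130:330],None,fx=2,fy=2)]))
E
```

```text
time: 7.85
ee_pos: [0.4229, 0.0283, 0.1607]
tcp_rot: [-90.0, -0.1, -16.4]
wrist_force: [0.7, 0.8, -0.8]
opening: 0.0484
0.04835821081308587 [ 0.74509246  0.80274292 -0.81037423]
```

View pics/s6.png

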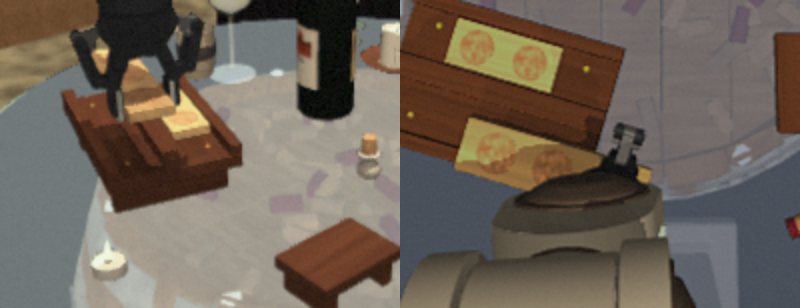

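The plank is held level and clear of the bench. Next I work out the carry to the stand.

```bash
python3 -c "
from h import *
go([.5112,-.2427,.13],0.7)"
```

```text
t 7.95 shift [ 0.1622  0.0286 -0.2347] turn [ 2.000e-04 -2.992e-01 -7.000e-04]
```

```bash
python3 -m crank '0.004 0 -0.005 0 0 0;0.012 0 -0.017 0 -0.02 0;0.023 0 -0.033 0 -0.04 0;0.035 0 -0.05 0 -0.06 0;0.047 0 -0.068 0 -0.09 0;0.058 0 -0.084 0 -0.11 0;0.067 0 -0.097 0 -0.13 0;0.072 0 -0.105 0 -0.14 0'; python3 -c "
from h import *
go([.5112,-.2427,.13],0.7)"
```

```text
time: 8.75
ee_pos: [0.4615, -0.094, 0.1582]
tcp_rot: [-90.0, 0.1, -8.4]
wrist_force: [-0.9, 0.7, -1.7]
opening: 0.0486
t 8.75 shift [ 0.0711  0.0281 -0.1397] turn [-0.     -0.1596 -0.0016]
```

```bash
python3 -m crank '0.008 0 -0.016 0 -0.02 0;0.018 0.003 -0.036 0 -0.045 0;0.03 0.007 -0.059 0 -0.07 0;0.042 0.012 -0.083 0 -0.1 0;0.053 0.017 -0.105 0 -0.12 0;0.063 0.022 -0.124 0 -0.14 0;0.069 0.026 -0.136 0 -0.155 0;0.071 0.028 -0.14 0 -0.16 0'; python3 -m crank '0 0 0 0 0 0;0 0 0 0 0 0;0 0 0 0 0 0'
python3 - <<'E'
from h import *
go([.5112,-.2427,.055],0.7)
a=vision.camera("scene")[:,:,::-1]; b=vision.camera("top")[:,:,::-1]; cv2.imwrite("pics/t7.png",b)
cal=vision.get_calibration("top"); P=planks(cv2.cvtColor(b,cv2.COLOR_BGR2HSV)); m=win(P,275,210,400,320)
print(rect(m,cal,.144))
cv2.imwrite("pics/s7.png",np.hstack([cv2.resize(a[150:304,190:390],None,fx=2,fy=2),cv2.resize(b[200:354,230:430],None,fx=2,fy=2)]))
E
```

```text
time: 9.55
ee_pos: [0.511, -0.2426, 0.1299]
tcp_rot: [-90.0, 0.1, 0.7]
wrist_force: [-0.1, 0.2, -2.1]
opening: 0.0487
time: 9.85
ee_pos: [0.5113, -0.241, 0.1316]
tcp_rot: [-90.0, -0.0, 0.8]
wrist_force: [0.1, -0.1, -1.7]
opening: 0.0486
t 9.85 shift [-0.0001  0.0766 -0.0017] turn [0.     0.0012 0.0003]
(array([ 0.50943146, -0.16292224]), [48.5, 144.2], np.float32(1.3806869))
```

View pics/s7.png

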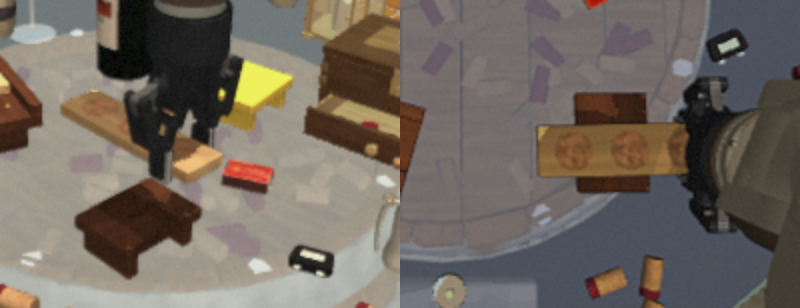

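The plank is over the stand. Its measured centre is y = -0.181 against the target -0.183, so I apply a 1.7 mm correction and descend slowly.

```bash
python3 -m crank '0 0.02 -0.002 0 0 0;0 0.04 -0.002 0 0 0;0 0.055 -0.002 0 0 0;0 0.067 -0.002 0 0 0;0 0.075 -0.002 0 0 0;0 0.08 -0.002 0 0 0;0 0.082 -0.002 0 0 0;0 0.082 -0.002 0 0 0'; python3 -m crank '0 0.0015 0 0 0 0;0 0.003 0 0 0 0;0 0.003 0 0 0 0'
```

```text
time: 10.75
ee_pos: [0.5115, -0.2437, 0.0495]
tcp_rot: [-90.0, -0.0, 0.7]
wrist_force: [0.2, 0.1, -1.6]
opening: 0.0486
time: 11.05
ee_pos: [0.5114, -0.2437, 0.0463]
tcp_rot: [-90.0, -0.0, 0.7]
wrist_force: [0.3, -0.3, -0.9]
opening: 0.0485
```

```bash
python3 -m crank '0 0 0.001 0 0 0;0 0.001 0.001 0 0 0;0 0.001 0.001 0 0 0'; python3 -m crank '0 0.001 0 0 0 0;0 0.001 0 0 0 0;0 0.001 0 0 0 0'
python3 - <<'E'
from h import *
a=vision.camera("scene")[:,:,::-1]; b=vision.camera("top")[:,:,::-1]
cal=vision.get_calibration("top"); P=planks(cv2.cvtColor(b,cv2.COLOR_BGR2HSV)); print(rect(win(P,275,210,400,320),cal,.059))
cv2.imwrite("pics/s8.png",np.hstack([cv2.resize(a[180:300,205:335],None,fx=3,fy=3),cv2.resize(b[210:330,280:410],None,fx=3,fy=3)]))
E
```

```text
time: 11.35
ee_pos: [0.5114, -0.2426, 0.0455]
tcp_rot: [-90.0, -0.0, 0.7]
wrist_force: [-0.0, 1.5, 0.4]
opening: 0.0487
time: 11.65
ee_pos: [0.5115, -0.2427, 0.0453]
tcp_rot: [-90.0, -0.0, 0.7]
wrist_force: [-1.9, 1.7, 6.1]
opening: 0.0484
(array([ 0.50945682, -0.16197365]), [48.2, 140.2], np.float32(1.5620546))
```

View pics/s8.png

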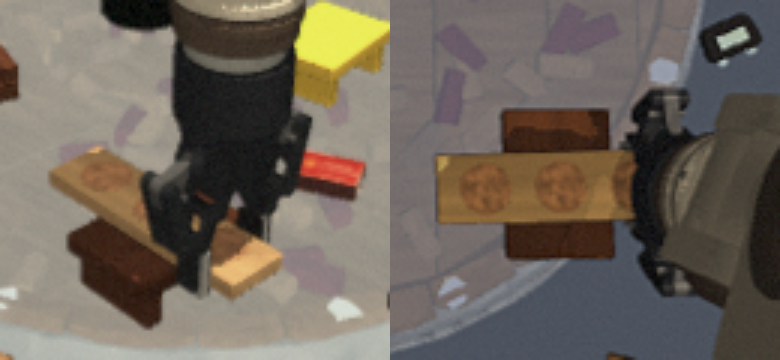

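The plank rests on the stand, with about 6 N of contact force. I release it and rise.

```bash
python3 -m crank '0 -0.0005 0 0 0 0;0 -0.0005 0 0 0 0;0 -0.0005 0 0 0 0;0 -0.0005 0 0 0 0;0 -0.0005 0 0 0 0;0 -0.0005 0 0 0 0' -1; python3 -m crank '0 -0.01 0 0 0 0;0 -0.03 0 0 0 0;0 -0.06 0 0 0 0;0 -0.10 0 0 0 0;0 -0.14 0 0 0 0;0 -0.14 -0.03 0 0 0;0 -0.14 -0.07 0 0 0;0 -0.14 -0.1 0 0 0'; python3 -m crank '-0.04 0 0 0 0 0;-0.08 0 0 0 0 0;-0.11 0 0 0 0 0;-0.11 0 0 0 0 0;-0.11 0 0 0 0 0'
python3 - <<'E'
from h import *
a=vision.camera("scene")[:,:,::-1]; b=vision.camera("top")[:,:,::-1]
cal=vision.get_calibration("top"); hsv=cv2.cvtColor(b,cv2.COLOR_BGR2HSV);P=planks(hsv); r=rect(win(P,275,210,400,320),cal,.059); print(r)
u=Ro.from_euler('z',.7,degrees=True).inv().apply([*(r[0]-[.5105,-.1829]),0]); print("offset in stand frame",u)
print("short",rect(win(P,140,230,230,277),cal,.074))
cv2.imwrite("pics/s9.png",np.hstack([cv2.resize(a[180:300,205:335],None,fx=3,fy=3),cv2.resize(b[210:330,280:410],None,fx=3,fy=3)]))
E
```

```text
time: 12.35
ee_pos: [0.5113, -0.2426, 0.0447]
tcp_rot: [-90.0, 0.0, 0.7]
wrist_force: [-0.0, 0.2, -0.1]
opening: 0.0856
time: 13.15
ee_pos: [0.5127, -0.3443, 0.1861]
tcp_rot: [-90.1, -0.1, 0.8]
wrist_force: [1.1, 0.0, -0.0]
opening: 0.0854
time: 13.65
ee_pos: [0.4025, -0.3444, 0.1859]
tcp_rot: [-90.1, -0.1, 0.7]
wrist_force: [-0.7, -0.1, 0.4]
opening: 0.0853
(array([ 0.50975232, -0.18210651]), [49.9, 179.9], np.float32(1.4201767))
offset in stand frame [-0.00073793  0.00080257  0.        ]
short (array([0.54518909, 0.1644933 ]), [50.1, 140.0], np.float32(-16.112051))
```

View pics/s9.png

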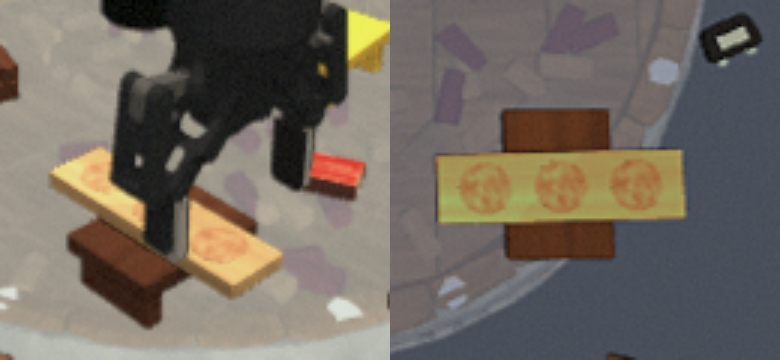

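```bash
python3 -c "
from workcell import bot
print(bot.job_done(), bot.get_obs()['time'])"
```

```text
the job is handed in; nothing more can be done
the job is handed in; nothing more can be done
```

The long plank now lies flat on the brown stand, lengthwise in line with it and centred, and the job is handed in. I pushed the plank along its channel to a measured overhang of about 60.6 mm. I then pinched the overhanging part at 80 N, lifted the plank off, laid it on the stand and let go. The gripper was open and clear at 13.7 s.

- **Plank on the stand:** in the last top view its centre is within about 1 mm of the stand's centre in both directions. Its direction reads 0.7° off the stand's measured direction.
- **Short plank:** its position matches the first measurement to within 0.3 mm. Its length reads 140 mm instead of 120 mm in every view, before and after. I took this to be a yellow peg merging with the plank in the colour mask, and did not check further.
- **Forces:** the highest wrist force in any reading was about 7 N.

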